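# Refit the drag spring on a reel stand

## Robot

A 6-joint arm with a two-finger parallel gripper is mounted at the origin on the work surface. World frame = base frame: x ahead of the robot, y to its left, z up, the work surface at z = 0. Lengths are in mm, angles in rad, forces in N, time in s.
With the tool pointing down it reaches from about 300 to 775 mm from the base axis. Payload 14.6 kg.
Tool frame: the origin (TCP) lies on the centre line of the jaws, within the pads' length; the fingertips stand 17 mm ahead of it and the grasp point (between the pads) lies 2 mm behind it; z points along the fingers, y is the line along which they close (so a half turn about z gives the same grasp; the last joint's range is limited). The gripper opens to 94 mm and grips with 3 to 60 N. Pads are 16 mm wide; open, the fingers measure 119 mm over their backs; the gripper's body (75 mm by 177 mm) begins 78 mm behind the grasp point.
Start: joints at [-1.269, 0.3, 1.521, -0, 1.321, -0.067], TCP at [198.266, -513.011, 222.446] pointing down, gripper open.
Joint ranges: [-3.03, 3.03], [-0.79, 2.21], [0.23, 2.52], [-1.04, 4.18], [0, 3.07], [-2.55, 2.55]. Speed limits (rad/s): [2.22, 2.22, 2.57, 3.14, 3.14, 3.14].

## Interface

Orientations are given as a rotation vector (axis times angle).
In Python, from rig import bot gives the robot as it stands. Calls block until the motion is done:
- bot.move_pose(position, orientation): joint-space move of the TCP to a pose.
- bot.move_l(position, ori=None, v=150, threshold=None): straight line of the TCP; ori=None keeps the orientation; v is the mean speed in mm/s. With threshold (N) it stops when the force on the tool has changed by that much, and returns True; else False.
- bot.movej(angles): joint-space move.
- bot.gripper_to(opening): finger opening in mm; the grip force is fixed at half the most; returns when the fingers have stopped.
- bot.pause(seconds).
- bot.inverse_kinematics(position, orientation): joint angles nearest the present ones, or None.
- bot.observe(): the state.
- bot.get_image(name): name is "side" or "top" or "wrist"; returns (picture, depth): 480x640x3 uint8, red, green, blue; 480x640 float32, mm along the optical axis (not along the pixel's ray), 0 where there is no reading.
- bot.camera_params(name): a dict with "fovy" (degrees; the focal length in pixels is half the picture's height over the tangent of half this angle, whatever the lens; pixels are square), "cx", "cy" (the principal point, pixels), "dist" ([k1, k2, p1, p2, k3] as OpenCV has them; the pictures are not rectified), "rvec" (rotation vector, rad) and "tvec" (3), from world to camera coordinates, as OpenCV has them; the wrist camera has in their place "hand_eye" (4x4, takes a point from camera to tool coordinates, whose origin is the TCP and whose axes are the flange's). Camera axes: x right, y down, z forward; pixel columns grow to the right and rows downward; lengths in mm; the calibration is good to about 2 mm. A picture is of the moment at which its call begins: read the wrist's pose just before it. camera_params takes no time and is no camera call.
A pose or a line that the arm cannot do raises bot.Unreachable and nothing moves.
- bot.sign_off(): hands the job in; it is judged then, once.
The state is a dict: "t": time; "q": joint angles; "qvel": joint speeds; "tau": joint torques, N m; "tool_pos": TCP position; "tcp_rot": TCP orientation; "ft_force": force on the tool from outside, world axes, zero at the start; "ft_torque": the same for the moment, N m; "gripper_width": finger opening in mm; "finger_force": force on a finger pad.
Only numpy, scipy, OpenCV 4.12 (cv2) and the standard library are available. Lean on these libraries where they do the work, as an engineer would, in place of code of your own. Each camera call takes 0.05 s, during which the arm holds its last target. There are 200 camera calls.

## Task

Put the drag brake of the reel stand back together, ready for its nut: thread the steel compression spring down over the upright spindle until it stands fully home on the brake disc (if its coils snag on the spindle's shoulder, twist it slightly), then slip the brass washer over the spindle so that it lies flat on top of the spring, and let go. Leave the nut, the cleaver and the splicer as they are.

Things in the scene. Friction and masses are not known exactly. Their poses are not given: they have to be found in the camera images.
- spring: steel compression spring standing upright on the table: 55 mm long, 24 mm outside and 19 mm inside diameter, 2.5 mm wire, about 30 g, closed flat ends, the same either way up. Origin at its middle (on its axis, 27.5 mm above its foot), z along its axis. Its lowest 18 mm shorten when it is pressed endways (0.8 N/mm, at most 12 mm); the rest is stiff and can be gripped firmly across the coils
- washer: brass pressure washer lying flat on the table: 28 mm outside diameter, 8 mm thick, plain 14 mm hole, about 30 g. Origin at its centre, z along its axis
- stand: reel stand: round grey base, 150 mm across, fixed to the table, with an upright steel spindle through an empty black reel (120 mm flanges, the upper one's face 80 mm above the table). Origin on the spindle's axis at table level, z up
- seat (a point): on the stand: the point on the spindle's axis level with the upper face of the brake disc (bright, 44 mm across, lying on the reel), 87 mm above the table, z up. The spring's foot rests here. The spindle is 15 mm thick from here up to a shoulder, which tapers to 11 mm between 24 and 28 mm above the seat; above that it is a 10 mm thread
- tip (a point): on the reel stand: top of the spindle, 80 mm above the seat; its last 5 mm taper from 10 to 5 mm diameter
- reel (a joint): turn of the reel with its brake disc on the spindle (rad); it turns freely with slight drag and its angle does not matter
- nut: bystander: loose black knurled nut, 28 mm across, 12 mm high, origin at the centre of its underside
- cleaver: bystander: loose blue and dark grey fibre cleaver, 62 x 55 x 42 mm, origin at the centre of its underside
- splicer: bystander: black fusion splicer, about 150 x 125 x 110 mm high, standing fast on the table on the side away from the reel stand, origin at the centre of its underside, small screen on its -x side
There are look-alikes about, which are no part of the job. What is shaped like the stand but blue, purple or red is not meant.

How it is judged (in metres and radians):
At the end, for the whole second after the job is handed in: Spring around the spindle, its foot on the brake disc (middle 24 to 31 mm above the seat, within 5 mm of the axis, upright within 0.1 rad); washer around the spindle on top of it (centre 55 to 63 mm above the seat, within 5 mm of the axis, flat within 0.12 rad); both at rest, let go (horizontal distance between each of spring, washer and seat below 0.005 m and z of spring in the frame of seat between 0.024 and 0.031 m and angle between the z axis of spring and the z axis of seat, either way round below 0.1 rad and z of washer in the frame of seat between 0.055 and 0.063 m and angle between the z axis of washer and the z axis of seat, either way round below 0.12 rad and linear speed of each of spring, washer below 0.02 m/s); the robot touches nothing.
It fails at once if the nut or the cleaver is shifted by more than 30 mm (distance of any of nut, cleaver from where it was at the start of the episode above 0.03 m).
It fails at once if the splicer is struck (more than 15 N) (contact force between any of the arm, the fingers and splicer above 15 N).
It also fails if it takes over 72 s, if anything falls off the work surface, if the arm or the gripper's body presses on something with over 40 N, if the wrist force passes 120 N, or if a joint passes its speed limit or range.

## Working session

There is one attempt and no reset: what is moved stays moved. The work goes in short steps, each a Python script; the robot and the scene stay as the last script left them, time stands still between calls to the robot, and variables do not carry over. Pictures are saved under pics/ and viewed, at most 10 in all, crops included, and the job is handed in when it is done.

```bash
ls; mkdir -p pics
cat > h.py <<'E'
import numpy as np, cv2
from rig import bot
from scipy.spatial.transform import Rotation as R
def snap(n,f=None):
    s=bot.observe(); im,d=bot.get_image(n)
    np.savez('pics/%s.npz'%(f or n),im=im,d=d,p=s['tool_pos'],r=s['tcp_rot'])
    cv2.imwrite('pics/%s.png'%(f or n),im[:,:,::-1]); return s
def w(n,f,u,v,depth=None,z=None):
    """pixel -> world, from depth (median 3x3) or a plane at height z"""
    c=bot.camera_params(n); D=np.load('pics/%s.npz'%f); F=240/np.tan(np.radians(c['fovy']/2))
    K=np.array([[F,0,c['cx']],[0,F,c['cy']],[0,0,1]])
    x=cv2.undistortPoints(np.array([[[u,v]]],float),K,np.array(c['dist'],float))[0,0]
    ray=np.array([x[0],x[1],1.])
    if n=='wrist':
        T=np.array(c['hand_eye']); Rt=R.from_rotvec(D['r']).as_matrix(); A=Rt@T[:3,:3]; o=Rt@T[:3,3]+D['p']
    else:
        A=R.from_rotvec(np.ravel(c['rvec'])).as_matrix().T; o=-A@np.ravel(c['tvec'])
    g=A@ray
    if z is not None: return o+g*(z-o[2])/g[2]
    if depth is None:
        a=D['d'][int(v)-1:int(v)+2,int(u)-1:int(u)+2]; a=a[a>0]; depth=np.median(a) if len(a) else np.nan
    return o+g*depth
E
python3 - <<'E'
from h import *
for n in ('top','side'): snap(n,n+'0')
for n in ('top','side','wrist'): print(bot.camera_params(n))
print(bot.observe())
E
```

```text
pics
{'fovy': 55.154245295679814, 'cx': 314.75125223916, 'cy': 237.3036633352159, 'dist': array([-0.10599432,  0.        ,  0.        ,  0.        ,  0.        ]), 'rvec': array([ 2.15831408, -2.15805464,  0.13585969]), 'tvec': array([  77.50967627,  540.21324397, 1008.10570273])}
{'fovy': 46.89518354436986, 'cx': 314.560745352966, 'cy': 250.26382599317031, 'dist': array([-0.01548286,  0.        ,  0.        ,  0.        ,  0.        ]), 'rvec': array([ 0.87395703, -2.55401821,  1.04734937]), 'tvec': array([ 481.89830028,  299.0468131 , 1057.73312635])}
{'fovy': 65.0349291155642, 'cx': 315.57384721468463, 'cy': 233.52186633469532, 'dist': array([-0.05925327,  0.        ,  0.        ,  0.        ,  0.        ]), 'hand_eye': array([[ 1.84034689e-03, -9.63904812e-01, -2.66240730e-01,
         7.75851460e+01],
       [ 9.99997620e-01,  1.46183217e-03,  1.61987028e-03,
        -5.69990754e-01],
       [-1.17220149e-03, -2.66243078e-01,  9.63905208e-01,
        -1.61624765e+02],
       [ 0.00000000e+00,  0.00000000e+00,  0.00000000e+00,
         1.00000000e+00]])}
{'t': 0.1, 'q': array([-1.26856814e+00,  3.00380133e-01,  1.52152413e+00,  9.27010338e-06,
        1.32069923e+00, -6.66119639e-02]), 'qvel': array([-0.00097082, -0.00064398, -0.00115817,  0.00217176, -0.00165781,
        0.00115576]), 'tau': array([ 5.19941077e-04, -5.32648730e+01, -3.53286338e+01,  7.09338533e-02,
        2.34735967e-02, -7.32898320e-05]), 'tool_pos': array([ 198.22116109, -512.80225816,  221.96031055]), 'tcp_rot': array([-3.08733272e+00, -5.75906355e-01,  1.72562531e-04]), 'ft_force': array([ 0.61236695, -0.83260297,  0.8527112 ]), 'ft_torque': array([-0.00154711,  0.00653186, -0.00725428]), 'finger_force': 0.0, 'gripper_width': 93.96983023676466}
```

View pics/top0.png

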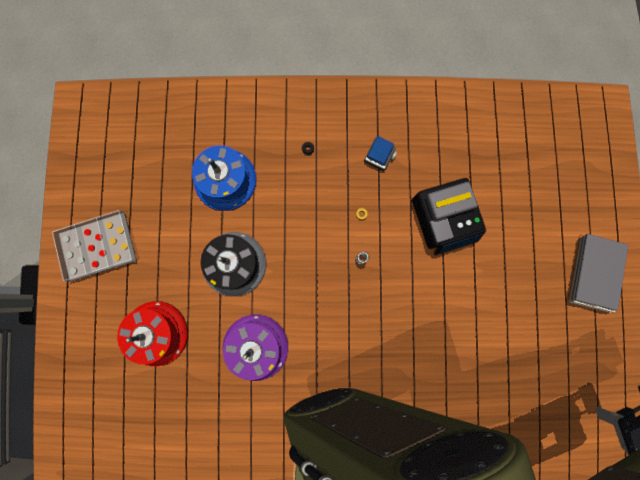

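View pics/side0.png

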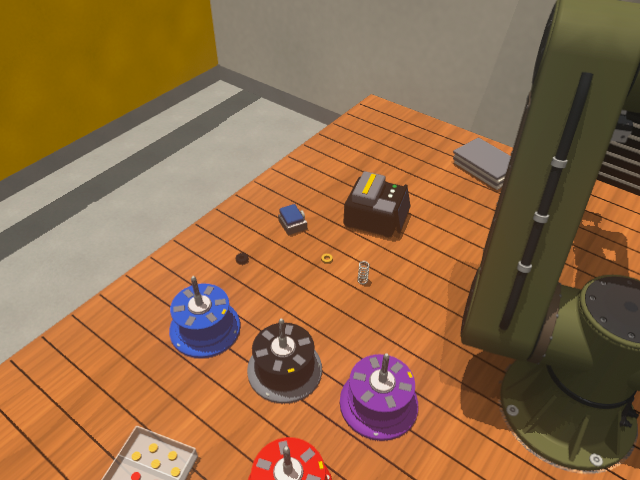

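Top view: the candidates for the stand are black with grey base (230,263), blue (222,178), purple (254,348) and red (150,334); by the description I choose the black one. The only spring is at (362,258). The only brass ring is at (362,214), and the dark ring at (308,149) is the nut. The yellow dots at (115,230) are in a tray. The cleaver is at (380,153) and the splicer at (449,216).

Run:
```python
from h import *
im=cv2.imread('pics/top0.png')[195:305,190:390]
cv2.imwrite('pics/crop0.png',cv2.resize(im,None,fx=4,fy=4,interpolation=cv2.INTER_CUBIC))
print('spring top',w('top','top0',362,258,z=50),'washer',w('top','top0',362,214,z=6),'disc',w('top','top0',228,261,z=87),'nut',w('top','top0',308,149,z=6),'cleaver',w('top','top0',380,153,z=30),'splicer',w('top','top0',449,216,z=90),'purple',w('top','top0',250,352,z=87),'blue',w('top','top0',217,171,z=87))
```

```text
spring top [491.83914218 -27.35104996  50.        ] washer [598.73325079 -33.29015755   6.        ] disc [482.30189933 263.62185818  87.        ] nut [756.6292879  93.6899646   6.       ] cleaver [739.63070005 -75.23551472  30.        ] splicer [ 579.96021123 -214.57914108   90.        ] purple [290.54628707 213.7697231   87.        ] blue [680.72808622 293.08626993  87.        ]
```

View pics/crop0.png

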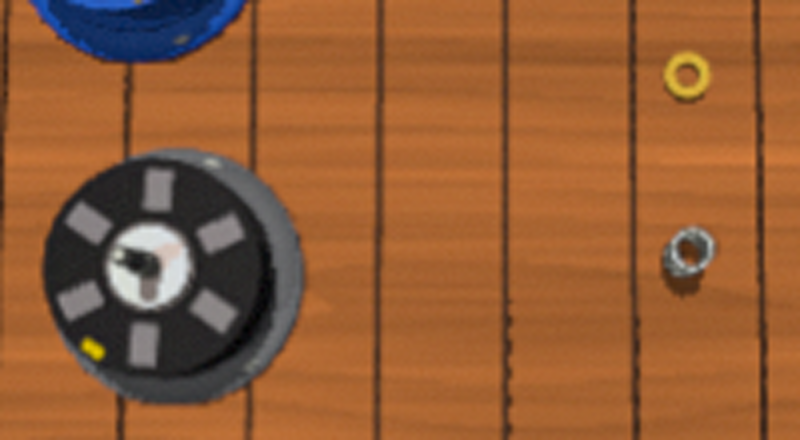

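The crop confirms it: stand disc at about (227,261), washer (362,214) and spring top (362,258). Moving to look from above with the wrist camera.

```bash
cat >> h.py <<'E'
DOWN=np.array([1,1,0])*np.pi/np.sqrt(2)
E
python3 - <<'E'
from h import *
bot.move_pose([540,-30,200],DOWN)
s=snap('wrist','w1'); print(s['t'],s['q'],s['tool_pos'])
E
```

```text
2.225 [-1.24587723e-01  2.98760380e-01  1.57597456e+00 -1.42959232e-04
  1.26681521e+00 -1.23215452e-01] [539.97757093 -30.77379563 200.02040331]
```

View pics/w1.png

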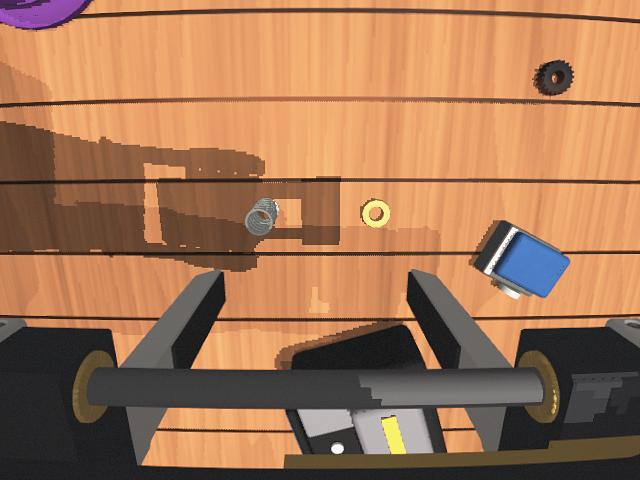

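Run:
```python
from h import *
im=cv2.imread('pics/w1.png')[190:245,236:396]
cv2.imwrite('pics/crop1.png',cv2.resize(im,None,fx=5,fy=5,interpolation=cv2.INTER_CUBIC))
```

```text
(no output)
```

View pics/crop1.png

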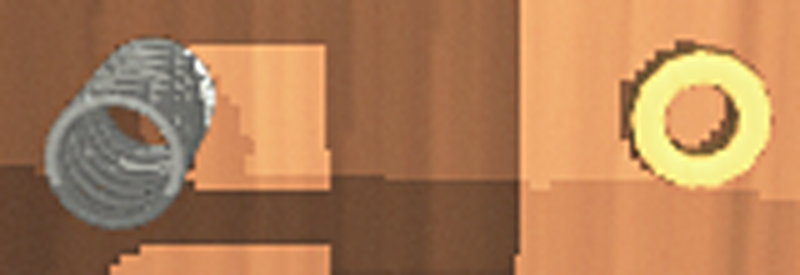

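Crop: the spring's top ring is centred at (259,222.4) and the washer top at (376.2,213.4) in the full image. Grasping the spring next.

Run:
```python
from h import *
p=w('wrist','w1',259,222.4,z=55); q=w('wrist','w1',376.2,213.4,z=8); print(p,q,w('top','top0',362.5,257.5,z=55))
bot.gripper_to(60)
bot.move_l([p[0],p[1],110],v=250)
bot.move_l([p[0],p[1],38],v=120,threshold=8)
bot.gripper_to(5); s=bot.observe(); print(s['gripper_width'],s['finger_force'],s['tool_pos'])
bot.move_l([p[0],p[1],250],v=200)
bot.move_pose([482,205,250],DOWN)
bot.pause(0.3)
s=snap('wrist','w2'); print(s['t'],s['tool_pos'],s['gripper_width'])
```

```text
[492.67109999 -28.14656444  55.        ] [598.54278162 -30.7571997    8.        ] [492.55075589 -27.94748792  55.        ]
22.924829700175145 30.000028039294193 [492.65203493 -28.16401902  38.00451768]
7.3917 [482.26485799 204.25831576 250.06758593] 23.14049016823134
```

View pics/w2.png

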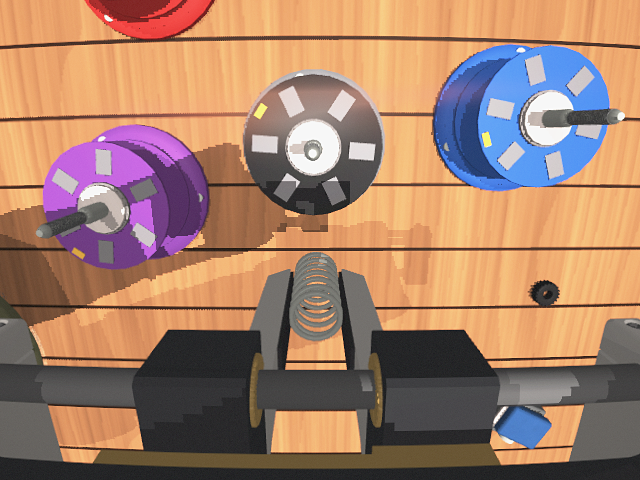

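The spring is held, with its top ring near (316,315). The spindle tip is near (313,153). Enlarging both.

Run:
```python
from h import *
im=cv2.imread('pics/w2.png')
a=cv2.resize(im[110:190,270:350],None,fx=5,fy=5,interpolation=cv2.INTER_CUBIC)
b=cv2.resize(im[265:345,275:355],None,fx=5,fy=5,interpolation=cv2.INTER_CUBIC)
cv2.imwrite('pics/crop2.png',np.hstack([a,b]))
```

```text
(no output)
```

View pics/crop2.png

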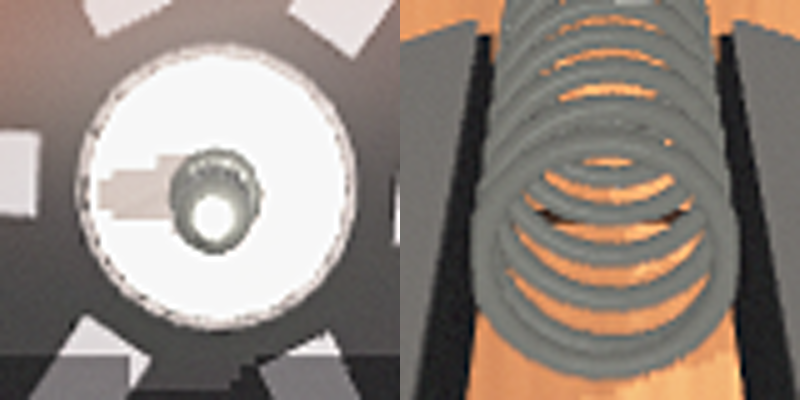

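Run:
```python
from h import *
t=w('wrist','w2',312.6,153.4,z=167);d=w('wrist','w2',313.4,147.2,z=87)
s=w('wrist','w2',316,315.6,z=267); o=np.load('pics/w2.npz')['p']
print(t,d,s,s-o, w('top','top0',227.2,261.5,z=87))
```

```text
[480.48134569 267.52212276 167.        ] [480.60383155 267.83456812  87.        ] [482.52533292 205.90730014 267.        ] [ 0.26047494  1.64898438 16.93241407] [481.22432602 265.32633404  87.        ]
```

Run:
```python
from h import *
x,y=480.3,266.8
bot.move_l([x,y,222],v=200); bot.pause(0.2); f0=bot.observe()['ft_force']
print(bot.move_l([x,y,158],v=80,threshold=6))
for z in (155,152,149,146,143,138,132,127,125):
    r=bot.move_l([x,y,z],v=40,threshold=8); s=bot.observe()
    print(z,r,np.round(s['tool_pos'],1),np.round(s['ft_force']-f0,1),np.round(s['ft_torque'],2))
    if r: break
print(bot.observe()['t'])
```

```text
False
155 False [480.3 266.8 155. ] [-0.6  0.   0.6] [-0.03 -0.09  0.03]
152 False [480.2 266.8 151.8] [-1.6  0.   0.8] [-0.03 -0.05  0.  ]
149 False [480.2 266.8 148.8] [-1.  -0.2  0.5] [-0.05 -0.1  -0.04]
146 False [480.2 266.8 145.8] [-1.3 -0.1  1.2] [ 0.01 -0.09 -0.04]
143 False [480.2 266.8 142.8] [-1.2 -0.3  0.6] [-0.07 -0.13  0.04]
138 False [480.2 266.7 137.7] [-1.1  0.9  0.9] [-0.09 -0.05 -0.01]
132 False [480.2 266.7 131.7] [-1.4  0.7  1. ] [-0.06 -0.1  -0.05]
127 False [480.2 266.7 126.7] [-1.2  1.1  0.9] [-0.05 -0.12  0.  ]
125 False [480.3 266.8 125. ] [-1.6 -0.9  0.4] [ 0.03 -0.05  0.03]
11.4333
```

Run:
```python
from h import *
x,y=480.3,266.8
f0=bot.observe()['ft_force']
for z in (123,121.5):
    r=bot.move_l([x,y,z],v=30,threshold=8); s=bot.observe(); print(z,r,np.round(s['ft_force']-f0,1))
bot.gripper_to(50); bot.move_l([x,y,235],v=200); bot.move_l([x,206,250],v=250); bot.pause(0.2)
s=snap('wrist','w3'); print(s['t'])
a=cv2.imread('pics/w3.png')[110:190,270:350]
d=np.load('pics/w3.npz')['d']
cv2.imwrite('pics/crop3.png',cv2.resize(a,None,fx=6,fy=6,interpolation=cv2.INTER_CUBIC))
```

```text
123 False [0.8 1.7 2.5]
121.5 False [2.  1.  3.8]
13.8667
```

View pics/crop3.png

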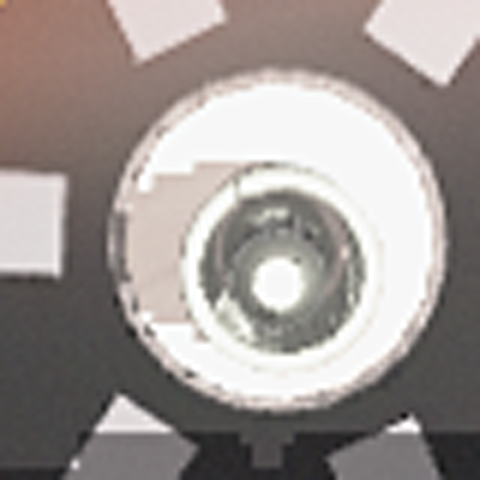

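The spring stands around the spindle, centred on the disc, with the tip at crop (276,284). Its force rose in step with its stiffness from the seated height. Now the washer.

Run:
```python
from h import *
print(w('wrist','w3',316,157.3,z=167))
q=[598.5,-30.8]
bot.move_pose([*q,120],DOWN)
bot.move_l([*q,18.5],v=120,threshold=8)
s=bot.observe(); print(s['tool_pos'])
bot.gripper_to(5); s=bot.observe(); print(s['gripper_width'],s['finger_force'],s['tool_pos'])
bot.move_l([*q,200],v=200)
bot.move_pose([480.3,206,230],DOWN); bot.pause(0.3)
s=snap('wrist','w4'); print(s['t'],s['tool_pos'],s['gripper_width'])
im=cv2.imread('pics/w4.png')
cv2.imwrite('pics/crop4.png',cv2.resize(im[110:310,245:385],None,fx=3,fy=3,interpolation=cv2.INTER_CUBIC))
```

```text
[480.2045962  267.41841321 167.        ]
[597.60498463 -30.37986001  17.29091077]
26.622413116875506 30.40482361553586 [598.06922205 -30.52473037  17.31368876]
18.8333 [480.628228   205.45279373 229.81674244] 26.296965893348514
```

View pics/crop4.png

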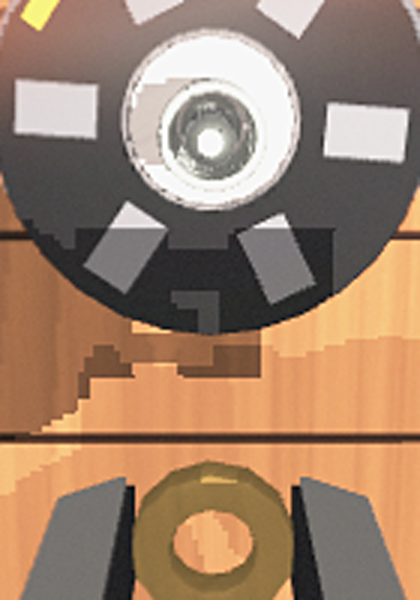

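Run:
```python
from h import *
o=np.load('pics/w4.npz')['p']
t=w('wrist','w4',315,156.3,z=167); h=w('wrist','w4',315.9,290.7,z=o[2]-9.3)
print(t,h,h-o)
```

```text
[480.35405668 268.25853793 167.        ] [480.88400448 206.86192057 220.51674244] [ 0.25577647  1.40912684 -9.3       ]
```

Run:
```python
from h import *
x,y=480.3,266.6
bot.move_l([x,y,200],v=150); bot.pause(0.2); f0=bot.observe()['ft_force']
for z in (186,183,180,177,172,166,161,159):
    r=bot.move_l([x,y,z],v=40,threshold=6); s=bot.observe()
    print(z,r,np.round(s['tool_pos'],1),np.round(s['ft_force']-f0,1))
    if r: break
print(s['t'])
```

```text
186 False [480.3 266.6 185.8] [-0.5 -0.9  1. ]
183 False [480.3 266.6 182.9] [0.1 0.3 0.9]
180 False [480.2 266.6 179.8] [ 0.4 -1.3  1.5]
177 False [480.2 266.6 176.8] [-0.7 -0.5  0.2]
172 False [480.2 266.5 171.7] [ 0.6 -0.5  0.8]
166 False [480.2 266.5 165.7] [-0.2 -0.3  0.9]
161 False [480.2 266.5 160.7] [-1.  -0.1 -0.7]
159 False [480.3 266.6 158.9] [-0.1 -0.4 -0.3]
22.0333
```

Insertion was clean. Releasing, backing off and checking.

Run:
```python
from h import *
x,y=480.3,266.6
bot.gripper_to(50); bot.move_l([x,y,235],v=150); bot.move_l([x,206,250],v=200); bot.pause(0.3)
s=snap('wrist','w5'); snap('side','side5'); print(s['t'])
a=cv2.resize(cv2.imread('pics/w5.png')[110:190,270:350],(400,400),interpolation=cv2.INTER_CUBIC)
b=cv2.resize(cv2.imread('pics/side5.png')[305:385,242:322],(400,400),interpolation=cv2.INTER_CUBIC)
cv2.imwrite('pics/crop5.png',np.hstack([a,b]))
```

```text
24.025
```

View pics/crop5.png

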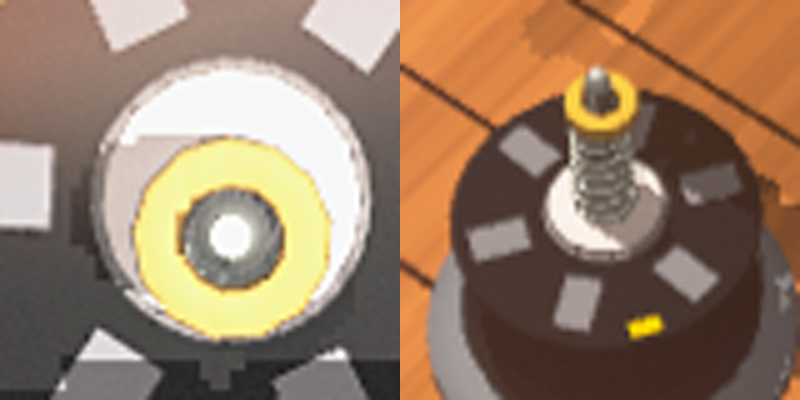

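The wrist view (left) shows the washer flat and concentric, at crop (232,238). The side view (right) shows the spring from disc to washer, with the thread sticking out above. The robot is clear, so I'm handing in.

```bash
python3 -c "
from rig import bot
print(bot.sign_off())"
```

```text
the job is handed in; nothing more can be done
None
```

I put the spring fully home on the brake disc and the washer flat on top of it, let both go, and handed the job in at about 24 s of the 72 s; the judge returned no verdict.

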